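# Slide a loaded jar tray across the gap to the end stop

### The arm

A 6-joint arm with a two-finger parallel gripper is mounted at the origin on a cart in front of the work surface, level with it; the furniture and walls round the work are solid. World frame = base frame: x ahead of the robot, y to its left, z up, the work surface at z = 0. Lengths are in m, angles in rad, forces in N, time in s.
With the tool pointing down it reaches from about 0.35 to 0.975 m from the base axis. Payload 4.9 kg.
Tool frame: the origin (TCP) lies at the very end of the fingers, on their centre line; the grasp point (between the pads) lies 19 mm behind it (ctrl.grip_point_offset is the distance from the TCP to the grasp point, in m); z points along the fingers, y is the line along which they close (so a half turn about z gives the same grasp; the last joint's range is limited). The gripper opens to 85 mm and grips with 20 to 120 N. Pads are 22 mm wide; open, the fingers measure 114 mm over their backs; the gripper's body (76 mm by 85 mm) begins 54 mm behind the grasp point. The pads swing forward as they close: fully open they stand 13 mm farther back than shut.
Start: joints at [-1.446, 0.053, 1.613, -0, 1.476, -0.119], TCP at [0.151, -0.606, 0.231] pointing down, gripper open.
Joint ranges: [-3.01, 3.01], [-1.01, 2.22], [0.06, 2.58], [-1.02, 4.17], [0.09, 2.62], [-3.14, 3.14]. Speed limits (rad/s): [2.57, 2.57, 3.14, 3.14, 3.14, 3.14].

### API

Orientations are given as a rotation vector (axis times angle).
In Python, from station import ctrl gives the robot as it stands.
- The arm moves only by the tool send_rows, never from a script. Its argument "rows" is a list of rows, each a list of 3 entries, a list of its own where there are three numbers: the finger opening in cm, from 0 to 8.54, then the shift along the tool's x, y, z in cm, then the turn about the tool's z in degrees. A call has 1 to 10 rows; each row shifts and turns the commanded pose from where the row before left it, along the tool's axes as they then stand; what a row does not reach is not made up. A row lasts 1/8 s, in which the tool goes at most 62.5 mm and 10.7 degrees, less where a joint would pass 70% of its speed; a pose out of reach is approached as far as the arm can. A call with a gripper value outside its range is refused whole. The fingers move at their own pace and stop on an object; "newtons" is the grip in N (left out, the last holds). Time passes only in rows, so rows that do not move let the fingers close. It gives the time, the measured TCP pose, the force, the opening and the grip force at its end, in the units of the state.
- ctrl.get_obs(): the state, without advancing time (a new reading comes with each control period).
- ctrl.get_image(name): name is "scene" or "top"; returns a dict with "frame" (384x512x3 uint8, red, green, blue), "range_z" (384x512 float32, m along the optical axis (not along the pixel's ray), 0 where there is no reading), "fx", "fy", "cx", "cy" (pixels), "cam_to_world" (4x4, takes a point from camera to world coordinates). Camera axes: x right, y down, z forward; pixel columns grow to the right and rows downward; lengths in m; the calibration is good to about 2 mm. A picture is of the moment at which its call begins.
- ctrl.finish_job(): hands the job in; it is judged then, once.
The state is a dict: "t": time; "q": joint angles; "dq": joint speeds; "effort": joint torques, N m; "tool_pos": TCP position; "tool_rot": TCP orientation; "contact_force": force on the tool from outside, world axes, zero at the start; "wrist_torque": the same for the moment, N m; "opening": finger opening in m; "grip_force": force on a finger pad.
Only numpy, scipy, OpenCV 4.12 (cv2) and the standard library are available. Lean on these libraries where they do the work, as an engineer would, in place of code of your own. Each camera call takes 0.05 s, during which the arm holds its last target. There are 200 camera calls.

### The job

By the bar at its tail, slide the loaded jar tray off the loading stand, across the gap and into the railed dock until its front edge rests fully home against the dock's end stop, then let go. The tray is front-heavy: keep it level so that its front never sags into the gap, slide it rather than lifting it, and do not bear down hard on it. Meet the end stop gently, for it is only lightly clamped and must stay where it is set; keep both jars upright in their pockets and leave everything else on the bench alone.

Things in the scene. Friction and masses are not known exactly. Their poses are not given: they have to be found in the camera images.
- bar (a point): Middle of the round steel bar at the tray's tail, 10 mm thick, 94 mm free between its posts; x to the tray's front (the way it slides), y along the bar. It is 45 mm above the tray's underside, 80 mm behind the tray's centre, 175 mm behind its front edge; 90 mm ahead of it are empty. Pinched from above it can pivot in the grip, but held at its height it keeps the tail from rising.
- tray: White plastic tray, 190 mm long (x), 120 mm wide (y), rim 22 mm high, 0.30 kg. Origin: centre of its underside; x to its front, z up. Two front pockets each hold a jar of about 0.2 kg, so the loaded tray balances about 60 mm behind its front edge: pushed out farther over the gap with its tail free, it tips. Its sliding friction is about 2 to 8 N.
- tray_front (a point): Middle of the lower front edge of the tray (tray frame: 95 mm ahead of the origin, on the underside).
- stand: Fixed grey loading stand, deck 190 mm (x) by 150 mm (y), flat, its top 42 mm above the bench. Origin: centre, at bench height; x points toward the dock. The tray starts on it, somewhat off-centre and askew.
- dock: Fixed aluminium dock beyond a gap of 75 to 90 mm from the stand. Origin at bench height on its centre line; x points away from the stand, the way the tray goes in. Deck top 40 mm above the bench (2 mm lower than the stand's), from x = -111 to +150 mm, 170 mm wide. It stands up to 6 mm to the side of the stand's centre line and up to 0.05 rad askew to it.
- dock_mouth (a point): Middle of the dock's rounded entry lip, at deck height, 111 mm before the dock's origin; axes as the dock's. Two white guide rails, 18 mm high, leave 126 mm between them for the 120 mm tray; their mouths flare outward over the first 40 mm behind the lip.
- dock_deck (a point): Point on the deck over the dock's origin. Beyond it a cross-bar end stop with a black pad (90 mm wide, 6 to 30 mm above the deck) is clamped over the rails. The pad's face, which the tray's front rim meets, is square to x and set anywhere from 83 to 131 mm beyond this point; its setting is not reported: it must be felt or seen. The clamp slips beyond about 14 N.
- jar_b1: White reagent jar with a red cap, 44 mm across, 94 mm tall, in the right-hand front pocket of the tray. Origin: centre of its foot.
- jar_b2: White reagent jar with a red cap, 52 mm across, 105 mm tall, in the left-hand front pocket of the tray. Origin: centre of its foot.
- timer: bench timer, 71x77x50 mm, bystander
- tape_roll: roll of tape, 98 mm across, 25 mm high, bystander
- beaker_small: small beaker, 59 mm across, 64 mm tall, bystander
- tube50_d: conical tube standing on its cap, 32 mm across, 115 mm tall, bystander
- vial_0: brown vial, 24 mm across, 73 mm tall, bystander
- screwdriver: screwdriver lying on the bench, 169 mm long, bystander
- marker: marker pen lying on the bench, 135 mm long, bystander
Things that resemble listed ones, but are neither listed nor needed, are in the scene too. What is shaped like the jar_b2 but purple or yellow is not meant.

How it is judged:
By the outcome, as a careful person would: the job done as asked, in the order asked, and still so for the second after the job is handed in, with the robot touching nothing.
It also fails if it takes over 51 s, if anything falls off the work surface, if the arm or the gripper's body presses on something with over 40 N, if the wrist force passes 120 N, or if a joint passes its speed limit or range.

## Working session

There is one attempt and no reset: what is moved stays moved. The work goes in short steps, Python scripts to look and compute and a tool call to move; the robot and the scene stay as the last step left them, time stands still between calls to the robot, and variables do not carry over. Pictures are saved under pics/ and viewed, at most 10 in all, crops included, and the job is handed in when it is done.

Besides the shell and the picture viewer there is one more tool, called after "Request:" as a command line: name --argument value ..., lists and objects as JSON in quotes. send_rows: Moves the arm, as the interface text tells. Its arguments: {"type":"object","properties":{"rows":{"type":"array","items":{"type":"array"}},"newtons":{"type":"number"}},"required":["rows"]}

```bash
mkdir -p pics
cat > h.py <<'E'
import numpy as np,cv2,pickle
from station import ctrl
from scipy.spatial.transform import Rotation as R
def snap(n):
    d=ctrl.get_image(n); return d
def world(d):
    z=d["range_z"]; h,w=z.shape; u,v=np.meshgrid(np.arange(w),np.arange(h))
    p=np.stack([(u-d["cx"])/d["fx"]*z,(v-d["cy"])/d["fy"]*z,z],-1)
    T=np.array(d["cam_to_world"]); return p@T[:3,:3].T+T[:3,3]
def ray(d,u,v,zp):
    T=np.array(d["cam_to_world"]); r=T[:3,:3]@np.array([(u-d["cx"])/d["fx"],(v-d["cy"])/d["fy"],1]); o=T[:3,3]
    return o+r*(zp-o[2])/r[2]
E
python3 - <<'E'
from h import *
for n in("scene","top"):
    d=snap(n); pickle.dump(d,open(n+"0.pkl","wb")); cv2.imwrite(f"pics/{n}0.png",cv2.resize(d["frame"][:,:,::-1],(800,600),interpolation=cv2.INTER_CUBIC))
    print(n,d["fx"],d["cx"],d["cy"],np.round(d["cam_to_world"],3).tolist())
o=ctrl.get_obs();print(o, ctrl.grip_point_offset)
E
```

```text
scene 403.9443268897805 254.23196828827213 185.26419005265194 [[-0.52, -0.648, 0.557, -0.184], [-0.854, 0.387, -0.346, 0.407], [0.009, -0.656, -0.755, 1.124], [0.0, 0.0, 0.0, 1.0]]
top 429.56994794227734 255.09696858096248 192.11457710833903 [[0.003, -0.984, 0.178, 0.361], [-1.0, -0.003, -0.002, -0.08], [0.003, -0.178, -0.984, 1.218], [0.0, 0.0, 0.0, 1.0]]
{'t': 0.1, 'q': array([-1.44599370e+00,  5.32996013e-02,  1.61413820e+00,  7.80062727e-07,
        1.47600939e+00, -1.18995125e-01]), 'dq': array([ 0.00104256, -0.00268593, -0.00144751, -0.0007288 , -0.00164132,
       -0.0013283 ]), 'effort': array([-1.62944525e-04, -3.94905281e+01, -3.71361530e+01, -1.89660545e-04,
        3.96609306e-03, -1.39408920e-05]), 'tool_pos': array([ 0.15080224, -0.60595906,  0.23019157]), 'tool_rot': array([-3.11643978e+00, -3.81783286e-01,  7.23497978e-06]), 'contact_force': array([-0.24063923, -0.13928883, -0.34703951]), 'wrist_torque': array([ 0.02548612, -0.03188234,  0.00834333]), 'grip_force': 0.0, 'opening': 0.08572450860103228} 0.0187
```

View pics/top0.png

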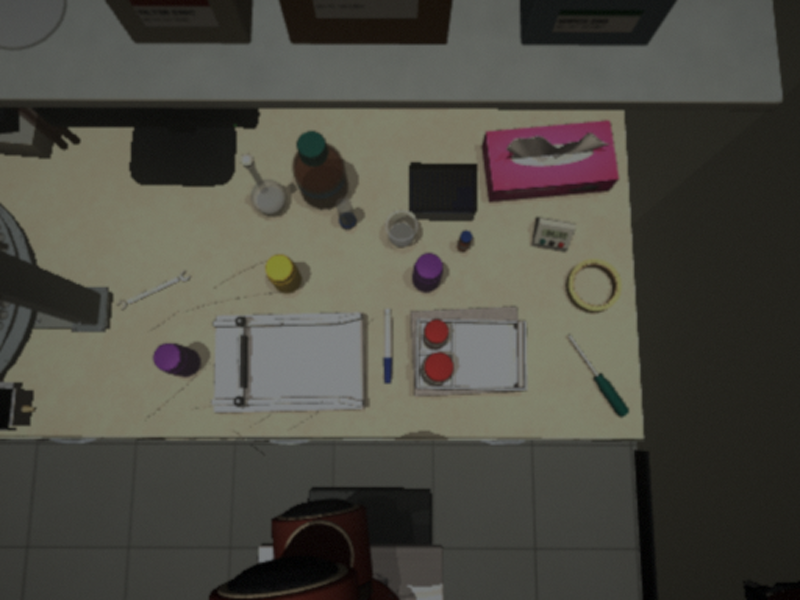

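View pics/scene0.png

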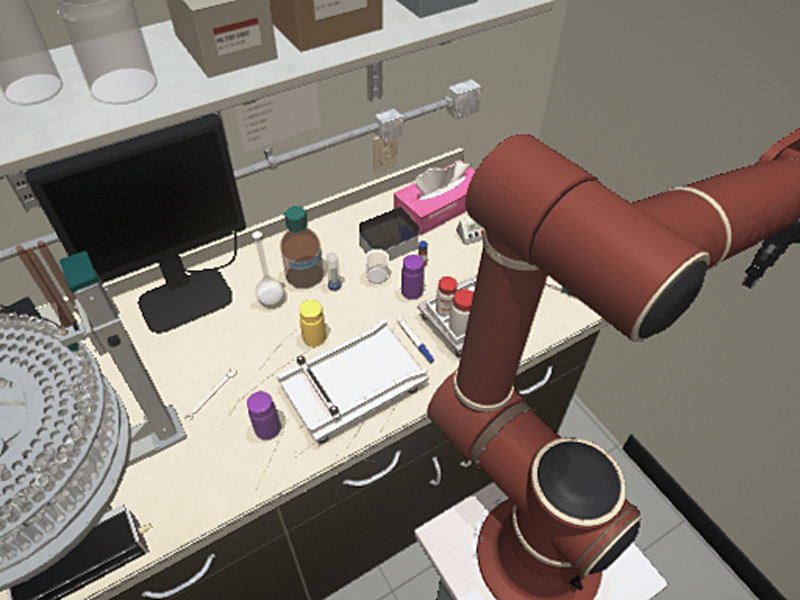

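The top view shows the dock (white deck with black pad at (245,360)) on the left and the tray with its two red caps at (437,333) and (437,368). The tray's bar is on the right at about (520,355), so the tray slides along +y.

Run:
```python
from h import *
d=pickle.load(open("top0.pkl","rb")); P=world(d)
c=d["frame"][185:270,130:345,::-1]; cv2.imwrite("pics/crop0.png",np.clip(cv2.resize(c,None,fx=3.7,fy=3.7,interpolation=cv2.INTER_CUBIC).astype(float)*1.3,0,255).astype(np.uint8))
Z=P[...,2]; zz=np.clip(Z[185:270,130:345]/0.1,0,1)
cv2.imwrite("pics/z0.png",cv2.resize(cv2.applyColorMap((zz*255).astype(np.uint8),cv2.COLORMAP_TURBO),None,fx=3.7,fy=3.7,interpolation=cv2.INTER_NEAREST))
for v in (205,215,228,240,250): print(v,[int(1000*x) for x in Z[v,255:345:2]])
```

```text
205 [0, 0, 3, 1, 42, 42, 64, 62, 63, 64, 65, 141, 140, 138, 64, 62, 65, 66, 64, 64, 66, 69, 64, 63, 65, 64, 65, 65, 65, 62, 65, 63, 64, 63, 41, 41, 42, 41, 45, 92, 2, 0, 0, -3, 2]
215 [0, 0, 0, -4, -3, 39, 64, 46, 113, 143, 143, 138, 136, 139, 142, 143, 115, 45, 61, 49, 44, 50, 43, 44, 46, 47, 51, 49, 50, 43, 45, 46, 46, 45, 46, 46, 46, 51, 45, 91, 61, 3, -1, 1, 1]
228 [1, 4, -1, -1, 0, 43, 65, 50, 43, 43, 151, 150, 151, 150, 154, 149, 149, 48, 43, 45, 46, 45, 45, 47, 50, 42, 48, 45, 49, 45, 46, 48, 47, 49, 45, 48, 47, 49, 47, 92, 56, 65, 0, 0, 6]
240 [0, 3, 0, 0, 0, 42, 64, 50, 119, 141, 149, 150, 153, 151, 149, 153, 153, 125, 44, 49, 48, 44, 48, 44, 48, 48, 49, 42, 49, 46, 45, 46, 48, 45, 51, 46, 43, 48, 50, 94, 90, 67, -4, 1, 0]
250 [8, 1, 5, 2, -6, 0, 44, 41, 41, 37, 42, 42, 42, 45, 41, 40, 40, 37, 44, 38, 40, 41, 42, 41, 42, 45, 45, 42, 40, 44, 41, 46, 42, 42, 42, 41, 43, 48, 45, 50, 51, 6, -3, -4, -1]
```

View pics/crop0.png

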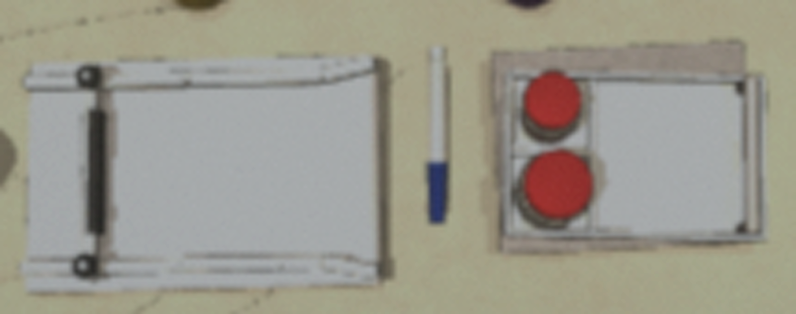

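View pics/z0.png

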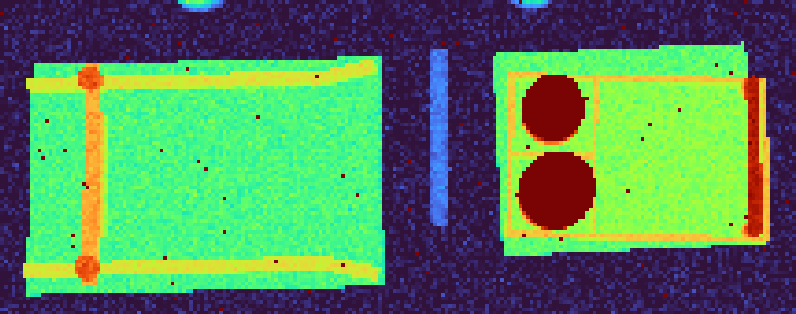

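The crop shows the tray rim at crop px (505–768, 72–240) with the bar at x≈755. The dock rails are at y≈78 and y≈268, the stop pad is at x≈97, and the marker lies flat in the gap. The depth map is clean enough to fit these.

```bash
cat >> h.py <<'E'
def sel(P,lo,hi,x0,x1,y0,y1):
    m=(P[...,2]>lo)&(P[...,2]<hi)&(P[...,0]>x0)&(P[...,0]<x1)&(P[...,1]>y0)&(P[...,1]<y1); return m
def tray(P,ylo=-0.7,yhi=0.3):
    pass
E
python3 - <<'E'
from h import *
d=pickle.load(open("top0.pkl","rb")); P=world(d); o=(185,130)
def px(x,y): return P[int(185+y/3.7),int(130+x/3.7)]
for n,a in dict(bar1=(755,100),bar2=(755,220),railL=(200,79),railR=(200,268),deck=(250,170),pad=(97,170),standc=(750,50)).items(): print(n,np.round(px(*a),4))
def cropmask(x0,x1,y0,y1,lo,hi):
    m=np.zeros(P.shape[:2],bool); m[int(185+y0/3.7):int(185+y1/3.7)+1,int(130+x0/3.7):int(130+x1/3.7)+1]=1
    return m&(P[...,2]>lo)&(P[...,2]<hi)
def line(m,ax,n):
    q=P[m]; # fit cross coordinate vs y (ax=1) or vs x
    a,b=(q[:,1],q[:,0]) if ax==1 else (q[:,0],q[:,1])
    k=np.polyfit(a,b,1); r=b-np.polyval(k,a); g=abs(r)<2.0*r.std(); k=np.polyfit(a[g],b[g],1)
    print(n,"slope",round(k[0],4),"mid",np.round([a[g].mean(),np.polyval(k,a[g].mean())],4),"rng",np.round([a[g].min(),a[g].max(),r[g].min(),r[g].max()],4),"z",round(np.median(q[:,2]),4)); return k
line(cropmask(735,775,60,255,.08,.105),0,"bar")
line(cropmask(530,740,68,90,.058,.072),1,"rimL"); line(cropmask(500,740,228,250,.058,.072),1,"rimR")
line(cropmask(505,516,95,225,.058,.072),0,"rimFront")
line(cropmask(115,300,60,95,.053,.066),1,"railL"); line(cropmask(115,300,255,285,.053,.066),1,"railR")
line(cropmask(60,125,60,290,.07,.1),0,"crossbar z>70"); line(cropmask(60,125,115,230,.058,.1),0,"pad>58")
# edges (subpixel-ish): per row last/first
def edge(rows,x0,x1,lo,hi,side):
    e=[]
    for v in range(int(185+rows[0]/3.7),int(185+rows[1]/3.7)):
        z=P[v,int(130+x0/3.7):int(130+x1/3.7),2]; i=np.where((z>lo)&(z<hi))[0]
        if len(i): 
            u=int(130+x0/3.7)+(i.max()+.5 if side>0 else i.min()-.5); e.append(ray(d,u,v,{'d':.04,'s':.042}[S])[:2])
    e=np.array(e); k=np.polyfit(e[:,0],e[:,1],1); print("edge",S,side,"slope",round(k[0],4),"mid",np.round(np.median(e,0),4),len(e))
S='d'; edge((100,250),300,420,.03,.05,1)
S='s'; edge((100,235),470,503,.03,.055,-1)
# long stand edges
for S,(y0,y1,x0,x1) in {'s':(35,70,520,720)}.items():
    e=[]
    for u in range(int(130+x0/3.7),int(130+x1/3.7)):
        z=P[int(185+y0/3.7):int(185+y1/3.7),u,2]; i=np.where(z>.03)[0]; e.append(ray(d,u,int(185+y0/3.7)+i.min()-.5,.042)[:2])
    e=np.array(e);print("stand L edge",np.polyfit(e[:,1],e[:,0],1),np.median(e,0))
f=d["frame"].astype(int); print(f[220:226,150:164].sum(-1)//3)
for u in (153,156,157,158,159,160): print(u,np.round(P[210:240,u].mean(0),4), np.round(ray(d,u+.5,225,.07),4),np.round(ray(d,u+.5,225,.046),4))
E
```

```text
bar1 [ 0.5108 -0.2907  0.0955]
bar2 [ 0.4272 -0.2889  0.092 ]
railL [0.5309 0.111  0.0582]
railR [0.3934 0.1063 0.0595]
deck [0.4672 0.0761 0.041 ]
pad [0.4641 0.1814 0.0712]
standc [ 0.5632 -0.303   0.0059]
bar slope -0.0063 mid [ 0.4701 -0.2878] rng [ 0.4168  0.5299 -0.0055  0.0054] z 0.0926
rimL slope 0.018 mid [-0.2126  0.5325] rng [-0.2858 -0.1314 -0.0046  0.0032] z 0.0648
rimR slope 0.0211 mid [-0.1979  0.4173] rng [-0.2835 -0.1124 -0.0023  0.0027] z 0.0646
rimFront slope -0.0224 mid [ 0.4805 -0.1158] rng [ 0.4257  0.52   -0.0017  0.0014] z 0.0644
railL slope -0.031 mid [0.1054 0.5309] rng [ 0.0374  0.1748 -0.0054  0.0055] z 0.0584
railR slope -0.0264 mid [0.1023 0.3955] rng [ 0.0343  0.1689 -0.005   0.005 ] z 0.0583
crossbar z>70 slope 0.0237 mid [0.4567 0.1855] rng [ 0.3824  0.5395 -0.0072  0.0079] z 0.0734
pad>58 slope 0.02 mid [0.4586 0.1849] rng [ 0.419   0.5022 -0.0055  0.0076] z 0.0697
edge d 1 slope 0.0285 mid [ 0.4635 -0.0212] 40
edge s -1 slope -0.0005 mid [ 0.4938 -0.1061] 18
stand L edge [-0.05035713  0.54825113] [ 0.55821042 -0.19777489]
[[129 122 116  99  50  39  34  31  56  84  96 111 128 130]
 [129 123 117  98  49  40  36  33  56  85  96 110 128 129]
 [129 122 118  98  49  41  35  32  57  85  97 110 128 130]
 [128 123 118  98  50  39  34  33  56  86  94 110 128 129]
 [129 124 119  98  50  40  33  30  55  83  95 110 128 129]
 [128 123 118  97  50  39  34  32  55  84  95 109 129 130]]
153 [0.476  0.1814 0.1082] [0.4776 0.189  0.07  ] [0.48   0.1946 0.046 ]
156 [0.4789 0.1821 0.0709] [0.4776 0.1809 0.07  ] [0.48   0.1864 0.046 ]
157 [0.4801 0.1818 0.0605] [0.4776 0.1783 0.07  ] [0.48   0.1837 0.046 ]
158 [0.4812 0.1817 0.049 ] [0.4776 0.1756 0.07  ] [0.4801 0.1809 0.046 ]
159 [0.4821 0.1809 0.0401] [0.4776 0.1729 0.07  ] [0.4801 0.1782 0.046 ]
160 [0.4821 0.1782 0.04  ] [0.4776 0.1702 0.07  ] [0.4801 0.1755 0.046 ]
```

Request:
send_rows --rows '[[5.0,[0,0,0],7.5],[5.0,[0,0,0],7.6],[5.0,[3.5,-3.5,0.3],0],[5.0,[4.0,-4.1,0.3],0],[5.0,[4.0,-4.1,0.3],0],[5.0,[4.0,-4.1,0.3],0],[5.0,[4.0,-4.1,0.3],0],[5.0,[4.0,-4.1,0.3],0],[5.0,[4.0,-4.1,0.3],0],[5.0,[4.1,-4.3,0.3],0]]' --newtons 60

```text
t: 1.35
tool_pos: [0.4741, -0.2872, 0.2068]
tool_rot: [-3.141, 0.031, 0.001]
contact_force: [1.0, -0.8, -0.0]
opening: 0.0502
grip_force: 0.0
```

```bash
cat > st.py <<'E'
from h import *
o=ctrl.get_obs(); M=R.from_rotvec(o["tool_rot"]).as_matrix()
print("t",round(o["t"],2),"p",np.round(o["tool_pos"],4),"xang",round(np.degrees(np.arctan2(M[1,0],M[0,0])),2),"z",np.round(M[:,2],3),"F",np.round(o["contact_force"],1),"T",np.round(o["wrist_torque"],2),"op",round(o["opening"],4),"g",round(o["grip_force"],1))
def to(t,xang=None):
    D=M.T@(np.array(t)-o["tool_pos"]); print("tool shift cm",np.round(D*100,2), "turn", None if xang is None else round(np.degrees(np.arctan2(M[1,0],M[0,0]))-xang,2))
E
python3 -c "
from st import *
to([.4733,-.288,.068],-1.15)"
```

```text
t 1.35 p [ 0.4741 -0.2872  0.2068] xang -1.15 z [-0.  0. -1.] F [ 1.  -0.8 -0. ] T [-0.01  0.01 -0.01] op 0.0502 g 0.0
tool shift cm [-0.07  0.08 13.88] turn 0.0
```

Request:
send_rows --rows '[[5.0,[-0.1,0.1,2.5],0],[5.0,[0,0,3.0],0],[5.0,[0,0,3.0],0],[5.0,[0,0,2.5],0],[5.0,[0,0,1.5],0],[5.0,[0,0,0.9],0],[5.0,[0,0,0.4],0],[5.0,[0,0,0],0],[5.0,[0,0,0],0]]'

```text
t: 2.48
tool_pos: [0.4727, -0.2902, 0.0703]
tool_rot: [3.14, -0.031, 0.002]
contact_force: [0.4, -0.6, -0.5]
opening: 0.0496
grip_force: 0.0
```

```bash
python3 -c "
from st import *
to([.4733,-.288,.068],-1.15)
for n in ('scene','top'):
    d=snap(n); pickle.dump(d,open(n+'1.pkl','wb'))
a=cv2.resize(pickle.load(open('scene1.pkl','rb'))['frame'][170:310,160:380,::-1],(550,350),interpolation=cv2.INTER_CUBIC)
b=cv2.resize(pickle.load(open('top1.pkl','rb'))['frame'][185:270,240:370,::-1],(367,240),interpolation=cv2.INTER_CUBIC)
c=np.zeros((600,560,3),np.uint8);c[:350,:550]=a;c[355:595,:367]=b;cv2.imwrite('pics/g1.png',c)
"
```

```text
t 2.48 p [ 0.4727 -0.2902  0.0703] xang -1.13 z [ 0.001 -0.001 -1.   ] F [ 0.4 -0.6 -0.5] T [ 0.04 -0.04 -0.02] op 0.0496 g 0.0
tool shift cm [ 0.06 -0.22  0.23] turn 0.02
```

View pics/g1.png

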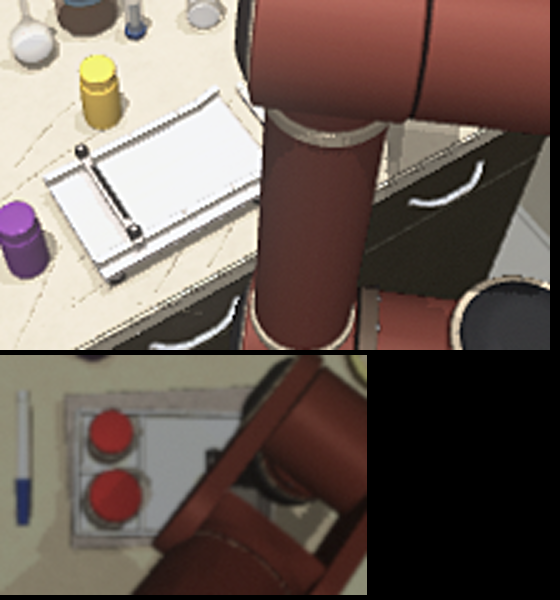

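The arm hides the grip in both views, but the tool frame is over the bar and its front finger is clear of the jars. I'll correct the 2 mm offsets and close.

Request:
send_rows --rows '[[5.0,[0.05,-0.2,0.2],0],[5.0,[0,0,0],0],[3.0,[0,0,0],0],[1.5,[0,0,0],0],[0.5,[0,0,0],0],[0.5,[0,0,0],0],[0.5,[0,0,0],0],[0.5,[0,0,0],0]]' --newtons 60

```text
t: 3.58
tool_pos: [0.4728, -0.2878, 0.0674]
tool_rot: [3.141, -0.031, 0.0]
contact_force: [-0.3, -0.4, 1.2]
opening: 0.008
grip_force: 58.5
```

```bash
python3 -c "
from st import *
to([.4723,-.208,.068],1.66)"
```

```text
t 3.58 p [ 0.4728 -0.2878  0.0674] xang -1.13 z [ 0. -0. -1.] F [-0.3 -0.4  1.2] T [ 0.15  0.03 -0.04] op 0.008 g 58.5
tool shift cm [-0.21 -7.98 -0.06] turn -2.79
```

Request:
send_rows --rows '[[0.5,[0,-0.2,0],-0.1],[0.5,[0,-0.4,0],-0.2],[0.5,[0,-0.5,0],-0.3],[0.5,[0,-0.5,0],-0.3],[0.5,[0,-0.5,0],-0.3],[0.5,[0,-0.5,0],-0.3],[0.5,[0,-0.5,0],-0.3],[0.5,[0,-0.5,0],-0.3],[0.5,[0,-0.5,0],-0.3],[0.5,[0,-0.4,0],-0.3]]'

```text
t: 4.82
tool_pos: [0.4728, -0.2426, 0.0675]
tool_rot: [3.141, 0.044, 0.001]
contact_force: [1.5, -4.3, 1.3]
opening: 0.0078
grip_force: 58.7
```

Run:
```python
from st import *
to([.4723,-.208,.068],1.66)
d=snap('top'); pickle.dump(d,open('top2.pkl','wb')); P=world(d)
c=d['frame'][175:280,120:345,::-1]; cv2.imwrite('pics/s2.png',cv2.resize(c,None,fx=3,fy=3,interpolation=cv2.INTER_CUBIC))
```

```text
t 4.83 p [ 0.4728 -0.2426  0.0675] xang 1.59 z [ 0. -0. -1.] F [ 1.5 -4.3  1.3] T [-0.78 -0.12 -0.16] op 0.0078 g 58.7
tool shift cm [ 0.04 -3.46 -0.05] turn -0.07
```

View pics/s2.png

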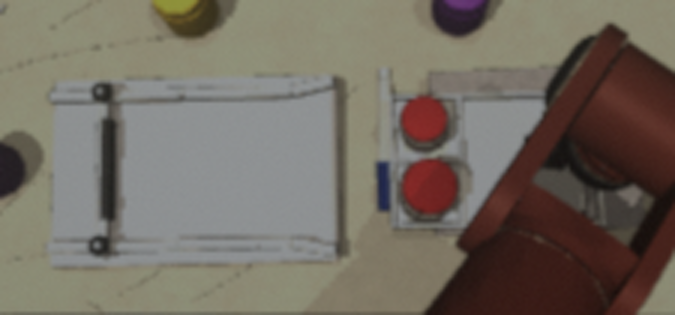

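The tray has come out about 45 mm, with both jars upright and the front rim at crop x≈393. I'll measure its heading and lateral offset before it enters the mouth.

```bash
cat > rim.py <<'E'
from h import *
def rim(d,yb,back=0.10):
    # yb: bar y; rims over the front stretch
    P=world(d); f=yb+.175; out=[]
    xc=.4632-.029*((f-.05)-.1039)
    for s in(1,-1):
        m=sel(P,.056,.074,xc+s*.058-.008,xc+s*.058+.008,f-back,f-.006); q=P[m]
        k=np.polyfit(q[:,1],q[:,0],1); r=q[:,0]-np.polyval(k,q[:,1]); g=abs(r)<.0035; k=np.polyfit(q[g,1],q[g,0],1)
        out.append(k); print("rim",s,"slope",round(k[0],4),"x@f-.05",round(np.polyval(k,f-.05),4),g.sum(),"rng y",np.round([q[:,1].min(),q[:,1].max()],3),"z fit slope",np.round(np.polyfit(q[:,1],q[:,2],1)[0],3),"z",round(np.median(q[:,2]),4))
    m=sel(P,.056,.074,xc-.045,xc+.045,f-.012,f+.012); q=P[m]; k=np.polyfit(q[:,0]-xc,q[:,1],1); print("front y",np.round(k,4),"z",round(np.median(q[:,2]),4),len(q))
    c=(np.polyval(out[0],f-.05)+np.polyval(out[1],f-.05))/2
    print("width",round(np.polyval(out[0],f-.05)-np.polyval(out[1],f-.05),4),"centre",round(c,4),"dock line",round(xc,4))
E
python3 -c "
from rim import *
rim(pickle.load(open('top2.pkl','rb')),-.2426,.07)"
```

```text
rim 1 slope -0.0373 x@f-.05 0.5287 30 rng y [-0.137 -0.074] z fit slope -0.028 z 0.0638
rim -1 slope -0.0281 x@f-.05 0.4132 33 rng y [-0.136 -0.075] z fit slope -0.007 z 0.0645
front y [ 0.0201 -0.0711] z 0.0635 67
width 0.1155 centre 0.4709 dock line 0.4696
```

Request:
send_rows --rows '[[0.5,[-0.05,-0.4,0],0],[0.5,[-0.05,-0.4,0],0],[0.5,[0,-0.5,0],0],[0.5,[0,-0.5,0],0],[0.5,[0,-0.5,0],0],[0.5,[0,-0.5,0],0],[0.5,[0,-0.4,0],0],[0.5,[0,-0.3,0],0],[0.5,[0,0,0],0]]'

```text
t: 6.0
tool_pos: [0.4708, -0.2075, 0.0675]
tool_rot: [-3.141, -0.043, -0.0]
contact_force: [-0.3, -4.0, 4.4]
opening: 0.0081
grip_force: 58.9
```

```bash
python3 -c "
from st import *; from rim import *
d=snap('top'); rim(d,o['tool_pos'][1],.09); to([.4632-.029*(-.15-.1039),-.15,.0675],1.66)"
```

```text
t 6.0 p [ 0.4708 -0.2075  0.0675] xang 1.58 z [ 0.  0. -1.] F [-0.3 -4.   4.4] T [-0.52 -0.03  0.04] op 0.0081 g 58.9
rim 1 slope -0.0263 x@f-.05 0.526 49 rng y [-0.121 -0.039] z fit slope -0.049 z 0.0642
rim -1 slope -0.0417 x@f-.05 0.4108 34 rng y [-0.102 -0.04 ] z fit slope -0.012 z 0.0637
front y [ 0.0113 -0.036 ] z 0.0638 69
width 0.1152 centre 0.4684 dock line 0.4686
tool shift cm [ 0.13 -5.74 -0.  ] turn -0.08
```

Request:
send_rows --rows '[[0.5,[0,-0.3,0],0],[0.5,[0,-0.4,0],0],[0.5,[0,-0.4,0],0],[0.5,[0,-0.4,0],0],[0.5,[0,-0.4,0],0],[0.5,[0,-0.4,0],0],[0.5,[0,-0.4,0],0],[0.5,[0,-0.4,0],0],[0.5,[0,-0.3,0],0],[0.5,[0,0,0],0]]'

```text
t: 7.3
tool_pos: [0.4702, -0.174, 0.0678]
tool_rot: [3.141, 0.043, 0.001]
contact_force: [-0.6, -3.9, 6.1]
opening: 0.0083
grip_force: 59.1
```

```bash
python3 -c "
from st import *; from rim import *
d=snap('top'); rim(d,o['tool_pos'][1],.09); to([.4632-.029*(-.12-.1039),-.12,.0675],1.66)"
```

```text
t 7.3 p [ 0.4702 -0.174   0.0678] xang 1.58 z [ 0.001 -0.    -1.   ] F [-0.6 -3.9  6.1] T [-0.7  -0.05  0.04] op 0.0083 g 59.1
rim 1 slope -0.0337 x@f-.05 0.5254 42 rng y [-0.088 -0.007] z fit slope -0.012 z 0.0629
rim -1 slope -0.0668 x@f-.05 0.4109 39 rng y [-0.067 -0.005] z fit slope 0.006 z 0.063
front y [ 0.0238 -0.0033] z 0.0618 54
width 0.1145 centre 0.4682 dock line 0.4676
tool shift cm [ 0.1  -5.4   0.03] turn -0.08
```

Request:
send_rows --rows '[[0.5,[0,-0.3,-0.04],0],[0.5,[0,-0.4,-0.04],0],[0.5,[0,-0.4,0],0],[0.5,[0,-0.4,0],0],[0.5,[0,-0.4,0],0],[0.5,[0,-0.4,0],0],[0.5,[0,-0.4,0],0],[0.5,[0,-0.4,0],0],[0.5,[0,-0.3,0],0],[0.5,[0,0,0],0]]'

```text
t: 8.6
tool_pos: [0.4685, -0.139, 0.0676]
tool_rot: [-3.14, -0.043, 0.001]
contact_force: [1.2, 0.3, -2.6]
opening: 0.0081
grip_force: 58.4
```

```bash
python3 -c "
from st import *; from rim import *
d=snap('top'); rim(d,o['tool_pos'][1],.09); to([.4632-.029*(-.1-.1039),-.1,.0675],1.66)"
```

```text
t 8.6 p [ 0.4685 -0.139   0.0676] xang 1.58 z [-0.001  0.002 -1.   ] F [ 1.2  0.3 -2.6] T [-0.12 -0.12  0.  ] op 0.0081 g 58.4
rim 1 slope 0.0332 x@f-.05 0.5244 51 rng y [-0.053  0.029] z fit slope -0.045 z 0.0622
rim -1 slope -0.0193 x@f-.05 0.4081 36 rng y [-0.024  0.03 ] z fit slope -0.104 z 0.0634
front y [0.0289 0.0317] z 0.0617 45
width 0.1163 centre 0.4663 dock line 0.4666
tool shift cm [ 0.17 -3.9   0.01] turn -0.08
```

Request:
send_rows --rows '[[0.5,[0,-0.3,0.02],0],[0.5,[0,-0.4,0.02],0],[0.5,[0,-0.4,0],0],[0.5,[0,-0.4,0],0],[0.5,[0,-0.4,0],0],[0.5,[0,-0.4,0],0],[0.5,[0,-0.4,0],0],[0.5,[0,-0.4,0],0],[0.5,[0,-0.4,0],0],[0.5,[0,0,0],0]]'

```text
t: 9.9
tool_pos: [0.4678, -0.1042, 0.0675]
tool_rot: [-3.14, -0.043, 0.0]
contact_force: [1.1, -0.9, -2.0]
opening: 0.0079
grip_force: 58.5
```

```bash
python3 -c "
from st import *; from rim import *
d=snap('top'); rim(d,o['tool_pos'][1],.09); to([.4632-.029*(-.07-.1039),-.07,.0655],1.66)"
```

```text
t 9.9 p [ 0.4678 -0.1042  0.0675] xang 1.57 z [-0.     0.001 -1.   ] F [ 1.1 -0.9 -2. ] T [-0.11 -0.1   0.  ] op 0.0079 g 58.5
rim 1 slope 0.0916 x@f-.05 0.5255 50 rng y [-0.017  0.065] z fit slope -0.051 z 0.0613
rim -1 slope -0.0304 x@f-.05 0.4077 24 rng y [0.016 0.065] z fit slope -0.075 z 0.0611
front y [0.0259 0.0662] z 0.0613 34
width 0.1178 centre 0.4666 dock line 0.4656
tool shift cm [ 0.14 -3.41  0.2 ] turn -0.09
```

Request:
send_rows --rows '[[0.5,[0.02,-0.3,0],0],[0.5,[0.03,-0.4,0],0],[0.5,[0,-0.4,0],0],[0.5,[0,-0.4,0],0],[0.5,[0,-0.4,0],0],[0.5,[0,-0.4,0.04],0],[0.5,[0,-0.4,0.04],0],[0.5,[0,-0.4,0.04],0],[0.5,[0,-0.4,0.04],0],[0.5,[0,0,0],0]]'

```text
t: 11.2
tool_pos: [0.4674, -0.0692, 0.0659]
tool_rot: [-3.14, -0.043, 0.0]
contact_force: [-0.2, 0.2, -3.2]
opening: 0.0082
grip_force: 58.6
```

```bash
python3 -c "
from st import *; from rim import *
d=snap('top'); rim(d,o['tool_pos'][1],.09); to([.4632-.029*(-.03-.1039),-.03,.0655],1.66)"
```

```text
t 11.2 p [ 0.4674 -0.0692  0.0659] xang 1.57 z [-0.     0.001 -1.   ] F [-0.2  0.2 -3.2] T [-0.12 -0.11  0.  ] op 0.0082 g 58.6
rim 1 slope 0.0535 x@f-.05 0.525 48 rng y [0.021 0.1  ] z fit slope -0.025 z 0.0611
rim -1 slope 0.0035 x@f-.05 0.406 20 rng y [0.055 0.099] z fit slope -0.029 z 0.0611
front y [0.0432 0.1014] z 0.0602 26
width 0.119 centre 0.4655 dock line 0.4646
tool shift cm [ 0.08 -3.92  0.05] turn -0.09
```

Request:
send_rows --rows '[[0.5,[0,-0.3,0.03],0],[0.5,[0,-0.5,0.02],0],[0.5,[0,-0.5,0.02],0],[0.5,[0,-0.5,0],0],[0.5,[0,-0.5,0],0],[0.5,[0,-0.5,0],0],[0.5,[0,-0.5,0],0],[0.5,[0,-0.5,0],0],[0.5,[0,-0.5,0],0],[0.5,[0,-0.3,0],0]]'

```text
t: 12.5
tool_pos: [0.4662, -0.0236, 0.0654]
tool_rot: [-3.141, -0.043, 0.0]
contact_force: [0.5, -3.6, -1.6]
opening: 0.0079
grip_force: 58.7
```

Run:
```python
from st import *
to([.4632-.029*(.006-.1039),.006,.0655],1.66)
d=snap('top'); pickle.dump(d,open('top3.pkl','wb'))
c=d['frame'][185:275,130:300,::-1]; cv2.imwrite('pics/s3.png',np.clip(1.5*cv2.resize(c,None,fx=4.5,fy=4.5,interpolation=cv2.INTER_CUBIC).astype(float),0,255).astype(np.uint8))
```

```text
t 12.5 p [ 0.4662 -0.0236  0.0654] xang 1.58 z [-0.  0. -1.] F [ 0.5 -3.6 -1.6] T [-0.44 -0.01 -0.01] op 0.0079 g 58.7
tool shift cm [ 0.07 -2.95 -0.01] turn -0.08
```

View pics/s3.png

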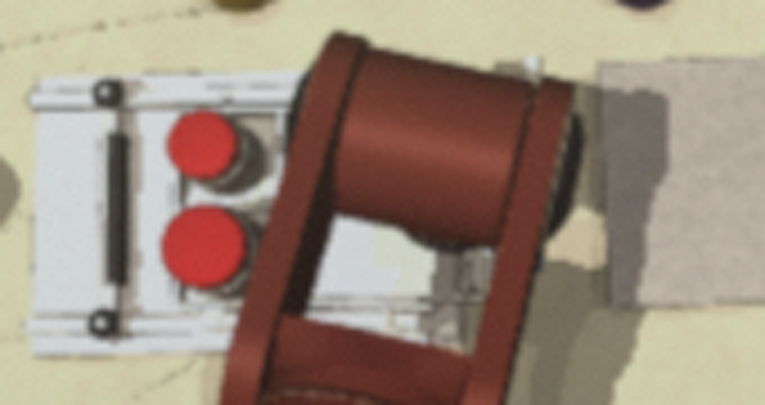

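The jars are upright between the rails, and the front rim is at crop x≈165–180, about 30 mm short of the pad at x≈118. I'll slow down from here.

Request:
send_rows --rows '[[0.5,[0.02,-0.4,0],0],[0.5,[0.02,-0.4,0],0],[0.5,[0,-0.4,0],0],[0.5,[0,-0.3,0],0],[0.5,[0,-0.2,0],0],[0.5,[0,-0.2,0],0],[0.5,[0,-0.1,0],0],[0.5,[0,0,0],0]]'

```text
t: 13.55
tool_pos: [0.4662, -0.0038, 0.0655]
tool_rot: [-3.141, -0.043, -0.0]
contact_force: [0.2, -1.7, -0.4]
opening: 0.0079
grip_force: 58.8
```

Request:
send_rows --rows '[[0.5,[0,-0.1,0],0],[0.5,[0,-0.1,0],0],[0.5,[0,-0.1,0],0]]'

```text
t: 13.92
tool_pos: [0.4661, -0.0009, 0.0655]
tool_rot: [3.141, 0.043, 0.0]
contact_force: [-0.1, -5.1, 0.8]
opening: 0.0081
grip_force: 58.9
```

Request:
send_rows --rows '[[0.5,[0,-0.1,0],0],[0.5,[0,-0.1,0],0]]'

```text
t: 14.18
tool_pos: [0.466, 0.0011, 0.0655]
tool_rot: [3.141, 0.043, 0.0]
contact_force: [-0.1, -4.2, 1.3]
opening: 0.0081
grip_force: 58.9
```

Request:
send_rows --rows '[[0.5,[0,-0.1,0],0]]'

```text
t: 14.3
tool_pos: [0.466, 0.0021, 0.0655]
tool_rot: [3.141, 0.043, 0.0]
contact_force: [-0.1, -3.5, 1.1]
opening: 0.0082
grip_force: 58.9
```

Run:
```python
from st import *
d=snap('top'); f=d["frame"].astype(int)
for v in (205,213,224,232,238): print(v,(f[v,148:178].sum(-1)//3).tolist())
P=world(d)
for v in (213,224,232): print(v,(P[v,148:178,2]*1000).astype(int).tolist())
print([ (u,round(ray(d,u,224,.062)[1],4),round(ray(d,u,224,.07)[1],4)) for u in (154,158,160)])
```

```text
t 14.3 p [0.466  0.0021 0.0655] xang 1.57 z [ 0. -0. -1.] F [-0.1 -3.5  1.1] T [-0.57 -0.02  0.04] op 0.0082 g 58.9
205 [127, 124, 95, 62, 91, 99, 63, 39, 39, 62, 92, 106, 119, 132, 133, 136, 139, 141, 141, 142, 140, 142, 142, 143, 143, 142, 142, 141, 140, 138]
213 [143, 143, 143, 140, 141, 136, 126, 106, 73, 69, 65, 65, 65, 67, 66, 65, 65, 66, 66, 66, 66, 64, 56, 44, 45, 53, 57, 77, 92, 102]
224 [142, 142, 141, 136, 129, 108, 52, 42, 35, 33, 76, 106, 80, 58, 63, 65, 58, 54, 51, 50, 50, 58, 69, 69, 48, 42, 44, 45, 46, 49]
232 [142, 141, 140, 128, 120, 106, 52, 42, 36, 31, 52, 73, 71, 66, 66, 66, 63, 65, 64, 63, 62, 57, 50, 51, 53, 56, 60, 69, 79, 71]
238 [141, 141, 141, 137, 120, 91, 51, 50, 61, 65, 66, 65, 66, 67, 67, 67, 67, 67, 68, 69, 68, 67, 66, 66, 63, 51, 35, 37, 48, 47]
213 [43, 40, 40, 42, 39, 71, 67, 71, 70, 42, 35, 135, 138, 139, 137, 138, 139, 138, 140, 136, 139, 142, 139, 138, 121, 114, 103, 44, 46, 43]
224 [40, 37, 36, 39, 37, 64, 74, 67, 74, 68, 52, 61, 58, 137, 137, 138, 139, 140, 137, 138, 131, 128, 120, 116, 113, 108, 100, 85, 76, 70]
232 [41, 42, 42, 40, 41, 69, 68, 71, 73, 63, 49, 64, 147, 149, 147, 149, 149, 150, 148, 152, 152, 150, 145, 134, 122, 114, 46, 43, 44, 47]
[(154, np.float64(0.1896), np.float64(0.1877)), (158, np.float64(0.1788), np.float64(0.177)), (160, np.float64(0.1734), np.float64(0.1717))]
```

Request:
send_rows --rows '[[0.5,[0,-0.1,0],0]]'

```text
t: 14.48
tool_pos: [0.4659, 0.0031, 0.0655]
tool_rot: [3.141, 0.043, 0.0]
contact_force: [0.0, -3.9, -0.3]
opening: 0.0078
grip_force: 58.9
```

Request:
send_rows --rows '[[0.5,[0,-0.05,0],0]]'

```text
t: 14.6
tool_pos: [0.4659, 0.0036, 0.0655]
tool_rot: [3.141, 0.043, 0.0]
contact_force: [0.5, -4.4, 0.8]
opening: 0.0078
grip_force: 58.9
```

Request:
send_rows --rows '[[0.5,[0,-0.05,0],0]]'

```text
t: 14.72
tool_pos: [0.4659, 0.0041, 0.0655]
tool_rot: [3.141, 0.043, 0.0]
contact_force: [0.2, -4.1, 0.9]
opening: 0.0081
grip_force: 58.9
```

Request:
send_rows --rows '[[0.5,[0,-0.05,0],0]]'

```text
t: 14.85
tool_pos: [0.4659, 0.0046, 0.0655]
tool_rot: [3.141, 0.043, 0.0]
contact_force: [0.0, -4.1, 1.1]
opening: 0.0081
grip_force: 58.9
```

Request:
send_rows --rows '[[0.5,[0,-0.05,0],0]]'

```text
t: 14.98
tool_pos: [0.4658, 0.0051, 0.0655]
tool_rot: [3.141, 0.043, 0.0]
contact_force: [0.3, -5.4, 0.6]
opening: 0.0078
grip_force: 59.0
```

Request:
send_rows --rows '[[0.5,[0,-0.05,0],0]]'

```text
t: 15.1
tool_pos: [0.4658, 0.0056, 0.0655]
tool_rot: [3.141, 0.043, 0.0]
contact_force: [0.1, -4.1, 0.4]
opening: 0.0081
grip_force: 59.0
```

Request:
send_rows --rows '[[0.5,[0,-0.04,0],0]]'

```text
t: 15.22
tool_pos: [0.4658, 0.006, 0.0655]
tool_rot: [3.141, 0.043, 0.0]
contact_force: [0.2, -5.0, 1.4]
opening: 0.0084
grip_force: 59.0
```

Request:
send_rows --rows '[[0.5,[0,-0.04,0],0]]'

```text
t: 15.35
tool_pos: [0.4658, 0.0064, 0.0654]
tool_rot: [3.141, 0.043, -0.0]
contact_force: [-0.3, -3.8, 0.9]
opening: 0.0081
grip_force: 59.0
```

Request:
send_rows --rows '[[0.5,[0,-0.04,0],0]]'

```text
t: 15.48
tool_pos: [0.4658, 0.0064, 0.0655]
tool_rot: [3.14, 0.043, 0.0]
contact_force: [0.2, -7.5, 0.7]
opening: 0.0078
grip_force: 59.0
```

Request:
send_rows --rows '[[0.5,[0,-0.02,0],0]]'

```text
t: 15.6
tool_pos: [0.4658, 0.0064, 0.0655]
tool_rot: [3.14, 0.043, 0.0]
contact_force: [-0.1, -7.2, 1.6]
opening: 0.0081
grip_force: 59.0
```

Run:
```python
from st import *
a=pickle.load(open('top0.pkl','rb')); d=snap('top'); pickle.dump(d,open('top4.pkl','wb'))
for v in (207,214,224,232):
    print(v,(a["frame"][v,148:164].astype(int).sum(-1)//3).tolist(),(d["frame"][v,148:164].astype(int).sum(-1)//3).tolist())
c=d['frame'][185:275,130:230,::-1]; cv2.imwrite('pics/s4.png',np.clip(1.5*cv2.resize(c,None,fx=6,fy=6,interpolation=cv2.INTER_CUBIC).astype(float),0,255).astype(np.uint8))
```

```text
t 15.6 p [0.4658 0.0064 0.0655] xang 1.58 z [ 0.    -0.001 -1.   ] F [-0.1 -7.2  1.6] T [-1.08 -0.08  0.04] op 0.0081 g 59.0
207 [126, 125, 104, 60, 42, 42, 38, 34, 43, 65, 93, 112, 119, 119, 118, 119] [140, 138, 114, 64, 45, 46, 40, 37, 43, 71, 102, 123, 129, 132, 132, 130]
214 [129, 130, 128, 129, 126, 112, 89, 73, 55, 62, 81, 95, 106, 119, 129, 130] [143, 142, 141, 142, 138, 122, 96, 81, 64, 65, 65, 66, 66, 67, 67, 65]
224 [128, 130, 129, 124, 119, 98, 50, 40, 33, 30, 55, 83, 95, 110, 128, 129] [141, 141, 142, 135, 129, 108, 52, 41, 46, 87, 100, 58, 59, 62, 57, 56]
232 [129, 128, 127, 117, 109, 98, 50, 40, 36, 33, 55, 85, 110, 127, 129, 129] [142, 141, 140, 129, 119, 105, 51, 42, 43, 60, 73, 67, 66, 63, 64, 64]
```

View pics/s4.png

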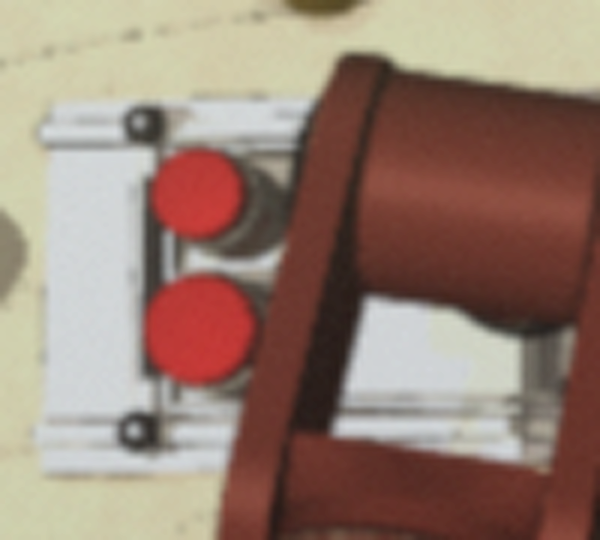

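The stop is where it was (pad columns unchanged), both jars are upright and the rim is against the pad. I'll give one slight extra press, then release and retreat.

Request:
send_rows --rows '[[0.5,[0,-0.03,0],0],[0.5,[0,0,0],0]]'

```text
t: 15.9
tool_pos: [0.4658, 0.0064, 0.0655]
tool_rot: [3.139, 0.043, 0.0]
contact_force: [-0.2, -8.0, 0.4]
opening: 0.0078
grip_force: 59.0
```

Request:
send_rows --rows '[[0.9,[0,0,0],0],[1.2,[0,0,0],0],[2.0,[0,0,0],0],[3.0,[0,0,0],0],[4.0,[0,0,0],0],[4.0,[0,0,0],0]]'

```text
t: 16.65
tool_pos: [0.4657, 0.0075, 0.0653]
tool_rot: [-3.141, -0.043, 0.0]
contact_force: [-0.5, 0.7, -0.1]
opening: 0.0397
grip_force: 0.0
```

Request:
send_rows --rows '[[4.0,[0,0,0.0],0],[4.0,[0,0,-1.0],0],[4.0,[0,0,-2.5],0],[4.0,[0,0,-4.0],0],[4.0,[0,0,-4.5],0],[4.0,[0,2.0,-4.0],0],[4.0,[0,5.0,0],0],[4.0,[0,5.0,0],0],[4.0,[0,5.0,0],0],[4.0,[0,5.0,0],0]]'

```text
t: 17.9
tool_pos: [0.4718, -0.2143, 0.2265]
tool_rot: [3.141, 0.043, 0.002]
contact_force: [0.5, 0.6, 1.3]
opening: 0.0403
grip_force: 0.0
```

Request:
send_rows --rows '[[4.0,[0,5.0,0],0],[4.0,[0,5.0,0],0],[4.0,[0,3.0,0],0],[4.0,[0,0,0],0]]'

```text
t: 18.4
tool_pos: [0.475, -0.3443, 0.2259]
tool_rot: [3.141, 0.039, 0.0]
contact_force: [0.8, -0.4, -0.5]
opening: 0.04
grip_force: 0.0
```

Run:
```python
from st import *
from rim import *
d=snap('top'); rim(d,.0064,.18); s=snap('scene')
a=pickle.load(open('top0.pkl','rb'))
P=world(d); P0=world(a)
for Q in (P0,P):
    m=sel(Q,.067,.1,.38,.55,.165,.21); q=Q[m]; print("stop",np.round(np.median(q,0),4),len(q))
f=d["frame"].astype(int)
for v in (222,224,226,228): print((f[v,148:166].sum(-1)//3).tolist())
m=(f[...,0]>120)&(f[...,1]<70); n,l,st,c=cv2.connectedComponentsWithStats(m.astype(np.uint8))
for i in range(1,n):
    if st[i,4]>60 and 150<c[i][1]<280:
        print("red",c[i],np.round(np.median(P[l==i],0),4))
A=cv2.resize(d['frame'][185:275,130:300,::-1],(782,414),interpolation=cv2.INTER_CUBIC)
B=cv2.resize(s['frame'][200:290,160:290,::-1],(260,180),interpolation=cv2.INTER_CUBIC)
C=np.zeros((600,790,3),np.uint8);C[:414,:782]=np.clip(A.astype(float)*1.4,0,255);C[416:596,:260]=B;cv2.imwrite('pics/e.png',C)
```

```text
t 18.4 p [ 0.475  -0.3443  0.2259] xang 1.41 z [ 0. -0. -1.] F [ 0.8 -0.4 -0.5] T [-0.    0.01 -0.01] op 0.04 g 0.0
rim 1 slope -0.0055 x@f-.05 0.5228 97 rng y [0.001 0.173] z fit slope -0.023 z 0.0614
rim -1 slope -0.0001 x@f-.05 0.4051 108 rng y [0.002 0.175] z fit slope 0.001 z 0.0611
front y [-0.0106  0.1858] z 0.0692 129
width 0.1177 centre 0.464 dock line 0.4624
stop [0.4563 0.1859 0.0715] 262
stop [0.4614 0.1867 0.0721] 232
[149, 148, 149, 142, 136, 113, 57, 45, 48, 60, 74, 74, 75, 76, 75, 76, 76, 73]
[149, 149, 147, 142, 137, 114, 56, 46, 50, 92, 109, 63, 65, 67, 63, 59, 56, 53]
[149, 149, 148, 142, 137, 114, 57, 45, 49, 94, 111, 63, 76, 100, 108, 96, 84, 73]
[149, 149, 147, 144, 138, 116, 58, 46, 49, 94, 110, 70, 93, 128, 145, 143, 140, 135]
red [162.23703704 216.92592593] [0.491  0.152  0.1381]
red [162.49763033 239.54028436] [0.4326 0.1468 0.1495]
```

View pics/e.png

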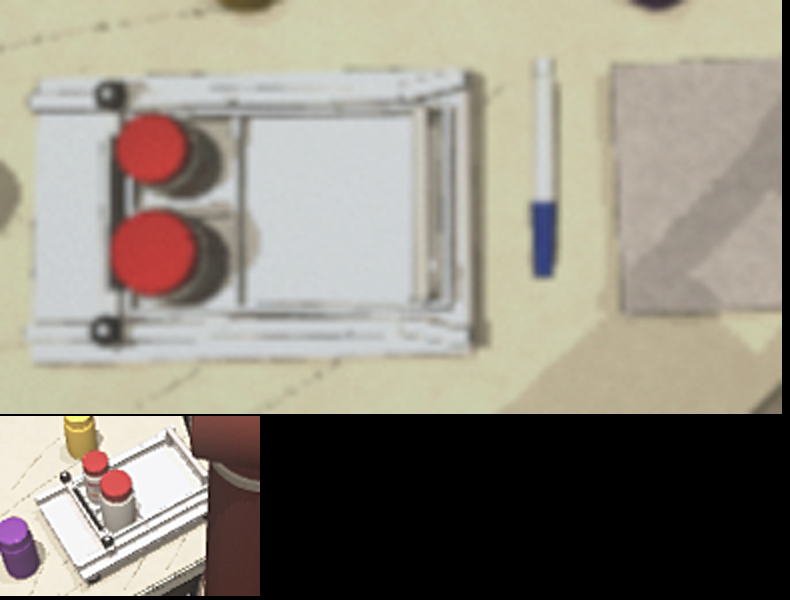

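The tray sits in the dock with its rim against the pad. The pad edge is at the same pixel columns as before, both jars are upright, and the gripper is clear.

```bash
python3 -c "
from station import ctrl; print(ctrl.finish_job())"
```

```text
the job is handed in; nothing more can be done
None
```

The job is handed in at about 18.5 s: the tray is home against the end stop (felt at about 8 N on the tool and confirmed in the final picture), the stop has not visibly moved, both jars are upright, and the gripper is released and clear.

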